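# Open the biscuit box with the pinch-catch lid

## Robot

A 6-joint arm with a two-finger parallel gripper is mounted at the origin on the work surface. World frame = base frame: x ahead of the robot, y to its left, z up, the work surface at z = 0. Lengths are in m, angles in rad, forces in N, time in s.
With the tool pointing down it reaches from about 0.35 to 0.775 m from the base axis. Payload 5.5 kg.
Tool frame: the origin (TCP) lies on the centre line of the jaws, within the pads' length; the fingertips stand 17 mm ahead of it and the grasp point (between the pads) lies 2 mm behind it; z points along the fingers, y is the direction in which the jaws open and shut (so a half turn about z gives the same grasp; the last joint's range is limited). The gripper opens to 85 mm and grips with 20 to 120 N. Pads are 22 mm wide; open, the fingers measure 114 mm over their backs; the gripper's body (76 mm by 85 mm) begins 54 mm behind the grasp point. The pads swing forward as they close: fully open they stand 13 mm farther back than shut.
Start: joints at [0.966, 0.313, 0.046, 1.304, 0, 1.431], TCP at [0.258, 0.514, 0.248] pointing down, gripper open.
Joint ranges: [-2.76, 2.76], [-0.86, 1.69], [-1.03, 1.26], [-2.2, 2.34], [-1.47, 1.5], [-3.14, 3.14]. Speed limits (rad/s): [2.57, 2.57, 3.14, 3.14, 3.14, 3.14].

## Interface

Orientations are given as a unit quaternion [w, x, y, z].
In Python, from workcell import env gives the robot as it stands.
- The arm moves only by the tool servo_tool, never from a script. Its argument "increments" is a list of rows, each an object of numbers: "claw": the closure, from 0 (fully open) to 1 (shut); "x", "y", "z": the shift along the world's x, y, z in units of 25 mm (1.0 is 25 mm); "ax", "ay", "az": the turn, a rotation vector about the world's x, y, z in units of 8 degrees (1.0 is 8 degrees). A call has 1 to 5 rows; each row shifts and turns the commanded pose from where the row before left it; what a row does not reach is not made up. A row lasts 1/10 s, in which the tool goes at most 50 mm and 8.59 degrees, less where a joint would pass 70% of its speed; a pose out of reach is approached as far as the arm can. A call is refused whole if a number of a shift passes 1 or a number of a turn 1, either way. A call with a gripper value outside its range is refused whole. The fingers move at their own pace and stop on an object; "newtons" is the grip in N (left out, the last holds). Time passes only in rows, so rows that do not move let the fingers close. It gives the time, the measured TCP pose, the force and the opening at its end, in the units of the state.
- env.get_state(): the state, without advancing time (a new reading comes with each control period).
- env.read_camera(name): name is "scene" or "top" or "wrist"; returns the picture (384x512x3 uint8, red, green, blue); there is no depth.
- env.calibration(name): a dict with "K" (3x3 intrinsics, pixels), "distortion" ([k1, k2, p1, p2, k3] as OpenCV has them; the pictures are not rectified), "world_to_cam" (4x4, takes a point from world to camera coordinates). Camera axes: x right, y down, z forward; pixel columns grow to the right and rows downward; lengths in m; the calibration is good to about 2 mm. A picture is of the moment at which its call begins: read the wrist's pose just before it. calibration takes no time and is no camera call; for the wrist camera it gives the pose at the moment of the call.
- env.hand_in(): hands the job in, once; it reports no verdict.
The state is a dict: "clock": time; "joint_pos": joint angles; "qvel": joint speeds; "tau": joint torques, N m; "tcp_pos": TCP position; "orientation": TCP orientation; "wrist_force": force on the tool from outside, world axes, zero at the start; "ft_torque": the same for the moment, N m; "finger_gap": finger opening in m.
Only numpy, scipy, OpenCV 4.12 (cv2) and the standard library are available. Lean on these libraries where they do the work, as an engineer would, in place of code of your own. Each camera call takes 0.05 s, during which the arm holds its last target.

## Task

Open the clear biscuit box on the bakery counter: pinch the two spring buttons on its lid together between the fingers to free the catch, lift the lid off, and set it down gently (not dropped), right way up and flat, on the middle of the dark wooden board. Leave the box standing where it is and do not disturb the other things on the counter.

Things in the scene. Friction and masses are not known exactly. Their poses are not given: they have to be found in the camera images.
- lid_grip (a point): the point to pinch on the lid: midway between its two grey spring buttons, on the lid's axis, 25 mm above the plate's upper face, 17 mm below the top of the grip block, 51 mm above the lid's feet. z points up out of the lid, y runs through both buttons. The button faces are 56 mm apart at rest, 38 mm apart fully pressed; each is flat, 30 mm wide (x), 26 mm high
- lid: white plastic lid, about 300 g: plate 146 x 146 x 6 mm with a grip block (44 mm along x, 34 along y, 42 high) on its middle, a button on the block's +y and -y faces. It stands on its feet, two ribs 20 mm deep under the plate (109 mm long along y, at x = -60 and 60 mm), which reach into the box. Origin on the lid's axis in the plane of the feet; sides along x and y
- button_left (a joint): the lid's button on its +y side: 0 at rest, 0.009 m fully pressed in, towards the lid's middle. Spring: 2 N to start it, 6 N fully in; springs back when let go. Each button carries a catch that hooks under the box's lip. The lid is free only with both buttons in by more than 7 mm at once, else the box comes up with it; keep them in until the lid has risen 25 mm
- button_right (a joint): the lid's button on its -y side, likewise
- box: clear plastic square box holding biscuits, 140 x 140 mm, 110 mm high, loose on the counter, about 1.6 kg; origin at the centre of its underside, z up, sides along x and y. The lid starts seated and latched on it, its axes along the box's, lid_grip 141 mm above the box's underside
- box_mouth (a point): centre of the box's open top, 110 mm above its underside
- board_top (a point): centre of the upper face of the dark wooden board, fixed flat on the counter, 220 mm along its x, 240 mm along its y, 18 mm thick
- jar: bystander: white ceramic jar with a knobbed lid, 100 mm across, 128 mm high; origin at the centre of its underside
- basket: bystander: wicker basket of croissants, 170 x 220 mm, about 75 mm high; origin at the centre of its underside
- plates: bystander: stack of white plates, 170 mm across, 39 mm high; origin at the centre of its underside
There are look-alikes about, which are no part of the job. Leave any blue or yellow look-alike of the lid alone.

How it is judged:
By the outcome, as a careful person would: the job done as asked, in the order asked, and still so for the second after the job is handed in, with the robot touching nothing.
It also fails if it takes over 40 s, if anything falls off the work surface, if the arm or the gripper's body presses on something with over 40 N, if the wrist force passes 120 N, or if a joint passes its speed limit or range.

## Working session

There is one attempt and no reset: what is moved stays moved. The work goes in short steps, Python scripts to look and compute and a tool call to move; the robot and the scene stay as the last step left them, time stands still between calls to the robot, and variables do not carry over. Pictures are saved under pics/ and viewed, and the job is handed in when it is done.

Besides the shell and the picture viewer there is one more tool, called after "Emit:" as a command line: name --argument value ..., lists and objects as JSON in quotes. servo_tool: Moves the arm, as the interface text tells. Its arguments: {"type":"object","properties":{"increments":{"type":"array"},"newtons":{"type":"number"}},"required":["increments"]}

```bash
ls; mkdir -p pics; python3 - <<'E'
from workcell import env
import cv2
for n in ("scene","top","wrist"):
    cal=env.calibration(n); im=env.read_camera(n)
    cv2.imwrite(f"pics/{n}0.png",cv2.resize(im[:,:,::-1],None,fx=1.5,fy=1.5,interpolation=cv2.INTER_CUBIC))
    cv2.imwrite(f"pics/{n}0_raw.png",im[:,:,::-1])
    print(n,cal)
print(env.get_state())
E
```

```text
pics
scene {'K': array([[477.11489816,   0.        , 254.18955731],
       [  0.        , 477.11489816, 199.22897758],
       [  0.        ,   0.        ,   1.        ]]), 'distortion': array([-0.11822908,  0.        ,  0.        ,  0.        ,  0.        ]), 'world_to_cam': array([[-0.14191895,  0.98985934, -0.00612408,  0.07205814],
       [ 0.68805415,  0.09419675, -0.71951961, -0.28916531],
       [-0.71164633, -0.10632717, -0.69444513,  2.07523001],
       [ 0.        ,  0.        ,  0.        ,  1.        ]])}
top {'K': array([[489.21063779,   0.        , 262.697629  ],
       [  0.        , 489.21063779, 195.71561292],
       [  0.        ,   0.        ,   1.        ]]), 'distortion': array([-0.13614557,  0.        ,  0.        ,  0.        ,  0.        ]), 'world_to_cam': array([[ 1.33039553e-03, -9.99999106e-01, -1.36594647e-04,
         5.19299322e-03],
       [-9.98087092e-01, -1.31940894e-03, -6.18095185e-02,
         5.46301447e-01],
       [ 6.18092830e-02,  2.18564462e-04, -9.98087954e-01,
         1.63437719e+00],
       [ 0.00000000e+00,  0.00000000e+00,  0.00000000e
[... 551 characters left out ...]
'clock': 0.15, 'joint_pos': array([ 9.66400597e-01,  3.13820399e-01,  4.52750699e-02,  1.30360510e+00,
       -7.53583985e-06,  1.43120018e+00]), 'qvel': array([ 3.89375928e-04, -2.20182083e-03,  2.21461621e-03,  7.29650637e-04,
       -1.16147645e-03,  9.86429147e-05]), 'tau': array([ 4.13426678e-04, -4.81064630e+01,  2.98815662e+01,  1.38840437e-02,
       -2.97890001e-04,  4.00063598e-06]), 'tcp_pos': array([0.25755071, 0.51370816, 0.24763234]), 'orientation': array([-2.42581381e-04,  2.30313406e-01,  9.73116271e-01, -6.32112998e-04]), 'wrist_force': array([0.17621933, 0.29986227, 0.11442795]), 'ft_torque': array([-0.06248616, -0.02649534,  0.01264391]), 'finger_gap': 0.08544348744459307}
```

View pics/scene0.png

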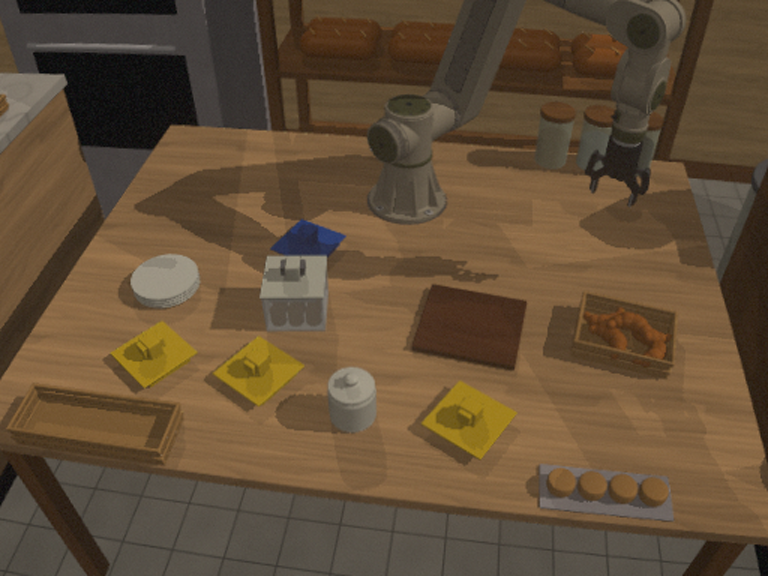

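View pics/top0.png

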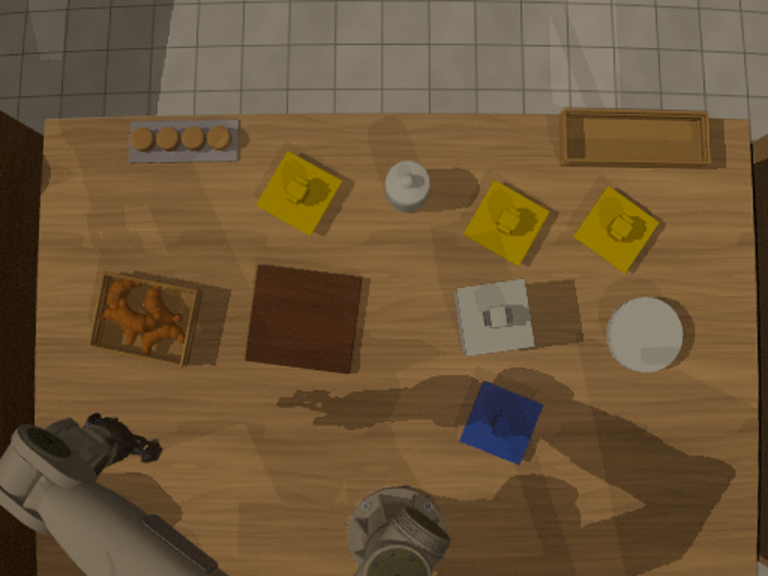

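View pics/wrist0.png

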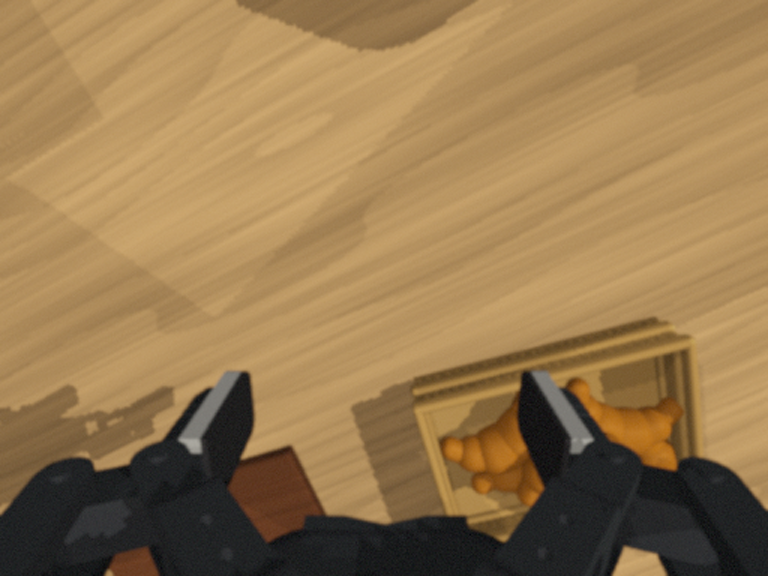

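The scene and top views show one white lid on the clear box: top at about (495,317), scene at (295,270), both at 1.5x. The yellow lids (top (300,192), (508,222), (618,228)) and the blue lid (top (502,422)) are look-alikes. The board is at top (303,318). I'll confirm with an enlarged crop and find the corners.

```bash
python3 - <<'E'
import cv2, numpy as np
t=cv2.imread("pics/top0_raw.png"); s=cv2.imread("pics/scene0_raw.png")
a=cv2.resize(t[175:250,290:370],None,fx=5,fy=5,interpolation=cv2.INTER_CUBIC)
b=cv2.resize(s[160:235,160:240],None,fx=5,fy=5,interpolation=cv2.INTER_CUBIC)
cv2.imwrite("pics/crop1.png",np.hstack([a,b]))
E
```

```text
(no output)
```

View pics/crop1.png

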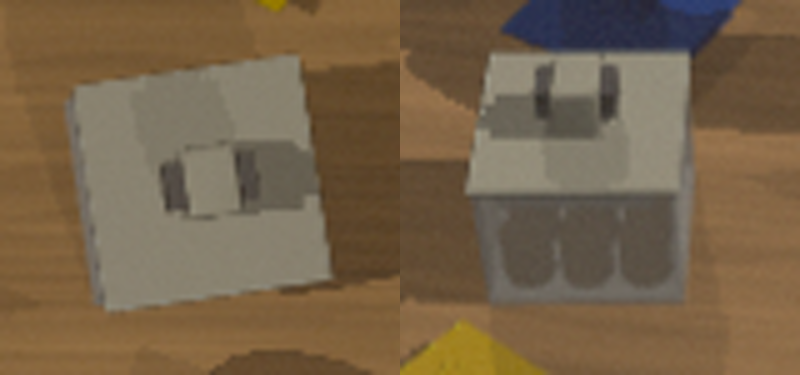

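The crop confirms it: a white lid on the clear box with biscuits, grey buttons on the block facing about world ±y. Now measuring from two views.

```bash
cat > h.py <<'E'
import cv2, numpy as np
CAL={}
def setcal(n,c): CAL[n]=c
def ray(c,uv):
    K=c["K"];d=c["distortion"];T=c["world_to_cam"]
    p=cv2.undistortPoints(np.array([[uv]],float),K,d)[0,0]
    R=T[:3,:3];t=T[:3,3]
    return -R.T@t, R.T@np.array([p[0],p[1],1.])
def onz(c,uv,z):
    o,d=ray(c,uv); return o+d*(z-o[2])/d[2]
def tri(c1,u1,c2,u2):
    o1,d1=ray(c1,u1);o2,d2=ray(c2,u2)
    A=np.stack([d1,-d2],1);s=np.linalg.lstsq(A,o2-o1,rcond=None)[0]
    a=o1+s[0]*d1;b=o2+s[1]*d2
    return (a+b)/2,np.linalg.norm(a-b)
def proj(c,P):
    T=c["world_to_cam"];r=cv2.Rodrigues(T[:3,:3])[0]
    return cv2.projectPoints(np.array(P,float).reshape(-1,1,3),r,T[:3,3],c["K"],c["distortion"])[0][:,0]
def quad(mask):
    cs,_=cv2.findContours(mask,cv2.RETR_EXTERNAL,cv2.CHAIN_APPROX_NONE)
    c=max(cs,key=cv2.contourArea);h=cv2.convexHull(c)
    for e in np.arange(0.01,0.1,0.003):
        q=cv2.approxPolyDP(h,e*cv2.arcLength(h,True),True)[:,0]
        if len(q)==4: break
    # refine: line fit to contour points near each side
    c=c[:,0].astype(float);L=[]
    q=q.astype(float)
    for i in range(4):
        a=q[i];b=q[(i+1)%4];d=(b-a)/np.linalg.norm(b-a);n=np.array([-d[1],d[0]])
        s=(c-a)@d/np.linalg.norm(b-a);e=abs((c-a)@n)
        p=c[(s>.08)&(s<.92)&(e<2.5)]
        L.append(cv2.fitLine(p.astype(np.float32),cv2.DIST_HUBER,0,.01,.01)[:,0])
    out=[]
    for i in range(4):
        l1=L[i-1];l2=L[i]
        s=np.linalg.solve(np.array([[l1[0],-l2[0]],[l1[1],-l2[1]]]),l2[2:]-l1[2:])
        out.append(l1[2:]+s[0]*l1[:2])
    return np.array(out)
E
python3 - <<'E'
from workcell import env
from h import *
ct=env.calibration("top");cs=env.calibration("scene")
t=cv2.imread("pics/top0_raw.png"); s=cv2.imread("pics/scene0_raw.png")
def m(im,box,f):
    x0,y0,x1,y1=box;M=np.zeros(im.shape[:2],np.uint8)
    M[y0:y1,x0:x1]=f(im[y0:y1,x0:x1].astype(int))*255
    return cv2.morphologyEx(cv2.morphologyEx(M,cv2.MORPH_CLOSE,np.ones((3,3))),cv2.MORPH_OPEN,np.ones((3,3)))
def srt(q):  # order by angle in world
    k=q.mean(0); return q[np.argsort(np.arctan2(q[:,1]-k[1],q[:,0]-k[0]))]
white=lambda a:(a[...,2]-a[...,0]<38)&(a[...,2]>a[...,0]+3)&(a.max(2)>75)
dark=lambda a:(a[...,2]-a[...,0]<65)&(a.max(2)<100)&(a[...,2]>a[...,0]+8)
res={}
for nm,im,c,b,f,z in [("lid",t,ct,(295,178,362,245),white,.116),("lids",s,cs,(165,165,225,202),white,.116),
                 ("board",t,ct,(155,168,250,256),dark,.018),("boards",s,cs,(270,185,357,250),dark,.018)]:
    M=m(im,b,f);q=quad(M)
    cv2.imwrite(f"pics/m_{nm}.png",M)
    w=np.array([onz(c,x,z) for x in q]);o=np.argsort(np.arctan2(*(w-w.mean(0))[:,1::-1].T))
    q=q[o];w=w[o];res[nm]=q
    print(nm,q.round(1).tolist());print(w.round(4).tolist(),"sides",np.linalg.norm(w-np.roll(w,-1,0),axis=1).round(4),"mean",w.mean(0).round(4))
    e=np.roll(w,-1,0)-w;print(np.degrees(np.arctan2(e[:,1],e[:,0])).round(1))
for n in("lid","board"):
    for a,b in zip(res[n],res[n+"s"]):
        P,g=tri(ct,a,cs,b);print(n,P.round(4),round(g,4))
E
```

```text
lid [[355.8999938964844, 230.1999969482422], [348.79998779296875, 186.0], [302.6000061035156, 192.6999969482422], [309.0, 236.60000610351562]]
[[0.4307, -0.2903, 0.116], [0.5717, -0.2687, 0.116], [0.55, -0.1209, 0.116], [0.4107, -0.1407, 0.116]] sides [0.1426 0.1494 0.1407 0.1509] mean [ 0.4908 -0.2051  0.116 ]
[   8.7   98.4 -171.9  -82.4]
lids [[177.8000030517578, 169.10000610351562], [172.1999969482422, 201.0], [216.5, 201.0], [222.39999389648438, 171.10000610351562]]
[[0.4224, -0.2914, 0.116], [0.5869, -0.2677, 0.116], [0.5665, -0.1191, 0.116], [0.4122, -0.1285, 0.116]] sides [0.1662 0.15   0.1546 0.1632] mean [ 0.497  -0.2017  0.116 ]
[   8.2   97.8 -176.5  -86.4]
board [[237.39999389648438, 249.1999969482422], [245.89999389648438, 184.8000030517578], [171.8000030517578, 175.3000030517578], [162.89999389648438, 239.60000610351562]]
[[0.3661, 0.0907, 0.018], [0.583, 0.0626, 0.018], [0.6153, 0.3151, 0.018], [0.3972, 0.3429, 0.018]] sides [0.2187 0.2546 0.2198 0.2541] mean [0.4904 0.2028 0.018 ]
[ -7.4  82.7 172.7 -97. ]
boards [[283.6000061035156, 188.8000030517578], [270.3999938964844, 233.1999969482422], [342.0, 246.6999969482422], [350.5, 200.5]]
[[0.3697, 0.092, 0.018], [0.5986, 0.069, 0.018], [0.6263, 0.3131, 0.018], [0.3993, 0.3417, 0.018]] sides [0.23   0.2457 0.2288 0.2514] mean [0.4985 0.2039 0.018 ]
[ -5.7  83.5 172.8 -96.8]
lid [ 0.4308 -0.2886  0.1234] 0.0006
lid [ 0.5731 -0.2722  0.1019] 0.0021
lid [ 0.5511 -0.1227  0.1006] 0.0011
lid [ 0.4097 -0.1351  0.1135] 0.0118
board [0.3659 0.0913 0.0143] 0.0009
board [0.5841 0.0653 0.0015] 0.0044
board [0.6165 0.3157 0.0071] 0.0028
board [0.3972 0.3426 0.0162] 0.0014
```

```bash
python3 - <<'E'
from workcell import env
from h import *
from scipy.spatial.transform import Rotation as R
s=env.get_state();c=env.calibration("wrist");T=c["world_to_cam"]
q=s["orientation"];Rt=R.from_quat(q[[1,2,3,0]]).as_matrix()
C=-T[:3,:3].T@T[:3,3]
print("cam in tool",Rt.T@(C-s["tcp_pos"]),"view dir in tool",Rt.T@T[2,:3], "tool y",Rt[:,1],"tool x",Rt[:,0])
ms=[cv2.imread(f"pics/m_{n}.png") for n in("lid","lids","board","boards")]
cv2.imwrite("pics/mm.png",np.hstack([cv2.resize(ms[0][170:260,290:370],None,fx=2.2,fy=2.2),cv2.resize(ms[1][150:240,160:240],None,fx=2.2,fy=2.2),cv2.resize(ms[2][170:260,155:255],None,fx=2.2,fy=2.2),cv2.resize(ms[3][170:260,265:365],None,fx=2.2,fy=2.2)]))
E
```

```text
cam in tool [ 0.07824386 -0.0012049  -0.1255344 ] view dir in tool [-3.07158791e-01 -3.02350958e-04  9.51658229e-01] tool y [ 0.44824314  0.89391067 -0.00134198] tool x [-8.93911353e-01  4.48243752e-01  1.80951583e-04]
```

View pics/mm.png

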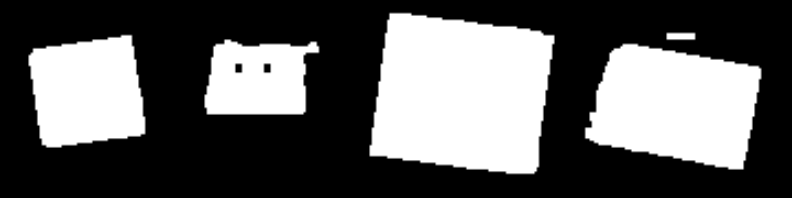

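Lid ≈ (0.49,-0.205) with yaw ≈ 8.5°, board ≈ (0.49,0.203). The coarse masks are loose, so I'll measure with the wrist camera, over the board first because it lies on the way.

Emit:
servo_tool --increments '[{"x": 0.85, "y": -0.95, "z": 0.2, "az": 0.35, "claw": 0}, {"x": 0.85, "y": -0.95, "z": 0.2, "az": 0.35}, {"x": 0.85, "y": -0.95, "z": 0.2, "az": 0.35}, {"x": 0.85, "y": -0.95, "z": 0.2, "az": 0.35}, {"x": 0.85, "y": -0.95, "z": 0.2, "az": 0.35}]'

```text
schema error: expected keys claw, x, y, z, ax, ay, az
```

Emit:
servo_tool --increments '[{"x": 0.85, "y": -0.95, "z": 0.2, "az": 0.35}, {"x": 0.85, "y": -0.95, "z": 0.2, "az": 0.35}, {"x": 0.85, "y": -0.95, "z": 0.2, "az": 0.35}, {"x": 0.85, "y": -0.95, "z": 0.2, "az": 0.35}, {"x": 0.85, "y": -0.95, "z": 0.2, "az": 0.35}]'

```text
schema error: expected keys claw, x, y, z, ax, ay, az
```

Emit:
servo_tool --increments '[{"x": 0.85, "y": -0.95, "az": 0.3}, {"x": 0.85, "y": -0.95, "az": 0.3}, {"x": 0.85, "y": -0.95, "az": 0.3}, {}, {}]'

```text
schema error: expected keys claw, x, y, z, ax, ay, az
```

```bash
cat > snap.py <<'E'
import sys,pickle
from workcell import env
from h import *
n=sys.argv[1]
c=env.calibration("wrist");s=env.get_state();im=env.read_camera("wrist")
pickle.dump((c,s,im),open(f"{n}.pkl","wb"))
cv2.imwrite(f"pics/{n}.png",cv2.resize(im[:,:,::-1],None,fx=1.5,fy=1.5,interpolation=cv2.INTER_CUBIC))
print(s["clock"],s["tcp_pos"],s["orientation"],s["qvel"].max())
E
python3 snap.py wb1
```

```text
0.15 [0.25755071 0.51370816 0.24763234] [-2.42581381e-04  2.30313406e-01  9.73116271e-01 -6.32112998e-04] 0.0022146162074671957
```

View pics/wb1.png

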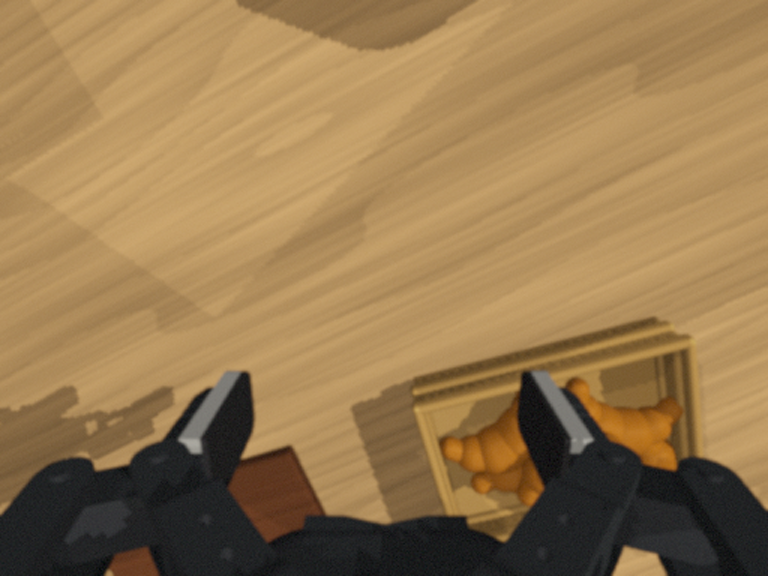

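The moves were refused: every row needs all seven keys. The view is unchanged. Sending them again in full.

Emit:
servo_tool --increments '[{"claw": 0, "x": 0.85, "y": -0.95, "z": 0.2, "ax": 0, "ay": 0, "az": 0.35}, {"claw": 0, "x": 0.85, "y": -0.95, "z": 0.2, "ax": 0, "ay": 0, "az": 0.35}, {"claw": 0, "x": 0.85, "y": -0.95, "z": 0.2, "ax": 0, "ay": 0, "az": 0.35}, {"claw": 0, "x": 0.85, "y": -0.95, "z": 0.2, "ax": 0, "ay": 0, "az": 0.35}, {"claw": 0, "x": 0.85, "y": -0.95, "z": 0.2, "ax": 0, "ay": 0, "az": 0.35}]'

```text
clock: 0.7
tcp_pos: [0.3646, 0.3942, 0.2734]
orientation: [-0.0, 0.109, 0.994, -0.0]
wrist_force: [0.3, -0.0, 0.9]
finger_gap: 0.0854
```

Emit:
servo_tool --increments '[{"claw": 0, "x": 0.85, "y": -0.95, "z": 0.2, "ax": 0, "ay": 0, "az": 0.35}, {"claw": 0, "x": 0.85, "y": -0.95, "z": 0.2, "ax": 0, "ay": 0, "az": 0.35}, {"claw": 0, "x": 0.85, "y": -0.95, "z": 0.2, "ax": 0, "ay": 0, "az": 0.35}, {"claw": 0, "x": 0.85, "y": -0.95, "z": 0.2, "ax": 0, "ay": 0, "az": 0.35}, {"claw": 0, "x": 0.85, "y": -0.95, "z": 0.2, "ax": 0, "ay": 0, "az": 0.35}]'

```text
clock: 1.2
tcp_pos: [0.4709, 0.2754, 0.2984]
orientation: [-0.0, -0.013, 1.0, 0.0]
wrist_force: [1.1, -0.3, 0.3]
finger_gap: 0.0853
```

Emit:
servo_tool --increments '[{"claw": 0, "x": 0.85, "y": -0.95, "z": 0, "ax": 0, "ay": 0, "az": 0.3}, {"claw": 0, "x": 0.85, "y": -0.95, "z": 0, "ax": 0, "ay": 0, "az": 0.3}, {"claw": 0, "x": 0.85, "y": -0.95, "z": 0, "ax": 0, "ay": 0, "az": 0.3}, {"claw": 0, "x": 0, "y": 0, "z": 0, "ax": 0, "ay": 0, "az": 0}, {"claw": 0, "x": 0, "y": 0, "z": 0, "ax": 0, "ay": 0, "az": 0}]'

```text
clock: 1.7
tcp_pos: [0.5341, 0.2047, 0.2978]
orientation: [-0.001, -0.074, 0.997, 0.0]
wrist_force: [-0.4, 0.7, -0.5]
finger_gap: 0.0848
```

```bash
python3 snap.py wb2
```

```text
1.7 [0.53414224 0.20467992 0.29779756] [-5.97307729e-04 -7.36780777e-02  9.97281890e-01  1.29970337e-04] 0.029377667923561612
```

View pics/wb2.png

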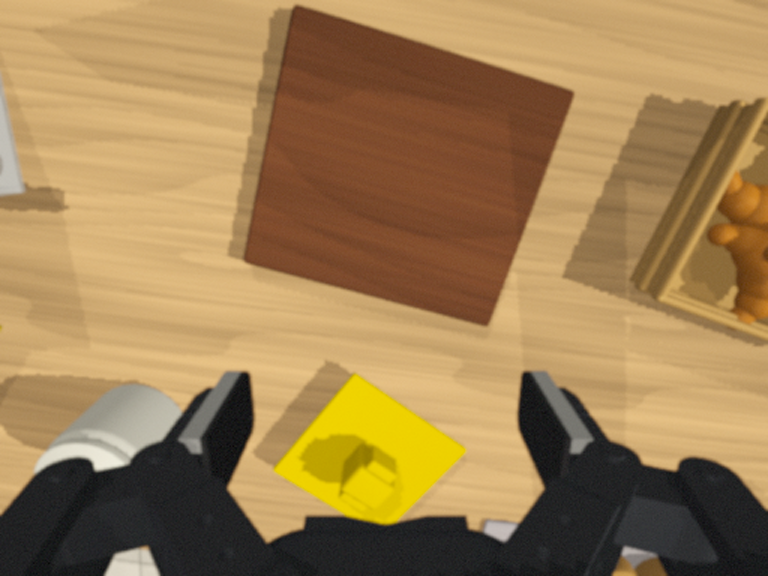

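The whole board is in view, with corners at 1.5x (297,7), (573,93), (487,325), (245,260). I'll shift toward the lid and take a second view partway for height.

Emit:
servo_tool --increments '[{"claw": 0, "x": 0, "y": -1, "z": 0, "ax": 0, "ay": 0, "az": 0}, {"claw": 0, "x": 0, "y": -1, "z": 0, "ax": 0, "ay": 0, "az": 0}, {"claw": 0, "x": 0, "y": -1, "z": 0, "ax": 0, "ay": 0, "az": 0}, {"claw": 0, "x": 0, "y": -1, "z": 0, "ax": 0, "ay": 0, "az": 0}, {"claw": 0, "x": 0, "y": 0, "z": 0, "ax": 0, "ay": 0, "az": 0}]'

```text
clock: 2.25
tcp_pos: [0.5334, 0.1042, 0.2986]
orientation: [-0.0, -0.074, 0.997, -0.0]
wrist_force: [0.3, 0.0, -0.1]
finger_gap: 0.085
```

```bash
python3 snap.py wb3
cat > board.py <<'E'
import pickle
from h import *
ww=[]
qs=[];cc=[]
for n in("wb2","wb3"):
    c,s,im=pickle.load(open(n+".pkl","rb"))
    hsv=cv2.cvtColor(im,cv2.COLOR_RGB2HSV);a=im.astype(int)
    M=((a[...,0]<150)&(a[...,1]*1.55<a[...,0])&(a[...,2]*1.9<a[...,0])&(a[...,0]>60)).astype(np.uint8)*255
    M[:, 420:]=0; M[225:]=0
    M=cv2.morphologyEx(cv2.morphologyEx(M,cv2.MORPH_CLOSE,np.ones((5,5))),cv2.MORPH_OPEN,np.ones((5,5)))
    cv2.imwrite(f"pics/mb_{n}.png",M)
    q=quad(M);w=np.array([onz(c,x,.018) for x in q]);k=w-w.mean(0);o=np.argsort(np.arctan2(k[:,1],k[:,0]));q=q[o];w=w[o]
    qs.append(q);cc.append(c);e=np.roll(w,-1,0)-w
    print(n,(q*1.5).round(0).tolist(),w.round(4).tolist(),"sides",np.linalg.norm(e,axis=1).round(4),"c",w.mean(0).round(4),np.degrees(np.arctan2(e[:,1],e[:,0])).round(1))
for a,b in zip(*qs):
    P,g=tri(cc[0],a,cc[1],b);print(P.round(4),round(g,4))
E
python3 board.py
```

```text
2.25 [0.53335205 0.104224   0.29859606] [-1.19620655e-06 -7.39201989e-02  9.97264133e-01 -2.30044705e-04] 0.0371001112511347
wb2 [[294.0, 5.0], [244.0, 260.0], [486.0, 324.0], [572.0, 92.0]] [[0.3675, 0.1067, 0.018], [0.5796, 0.0805, 0.018], [0.6087, 0.3116, 0.018], [0.3974, 0.3386, 0.018]] sides [0.2137 0.2329 0.213  0.2339] c [0.4883 0.2094 0.018 ] [ -7.   82.8 172.7 -97.3]
wb3 [[-249.0, 116.0], [353.0, 275.0], [694.0, 116.0], [420.0, 27.0]] [[0.5104, -0.4706, 0.018], [0.5796, 0.0797, 0.018], [0.3978, 0.346, 0.018], [0.368, 0.106, 0.018]] sides [0.5547 0.3225 0.2418 0.594 ] c [0.4639 0.0153 0.018 ] [ 82.8 124.3 -97.1 -76.1]
[0.4583 0.2025 0.4978] 0.0291
[0.5806 0.0796 0.0147] 0.0001
[0.4608 0.1806 0.345 ] 0.0772
[0.5085 0.0828 0.7166] 0.0195
```

View pics/wb3.png

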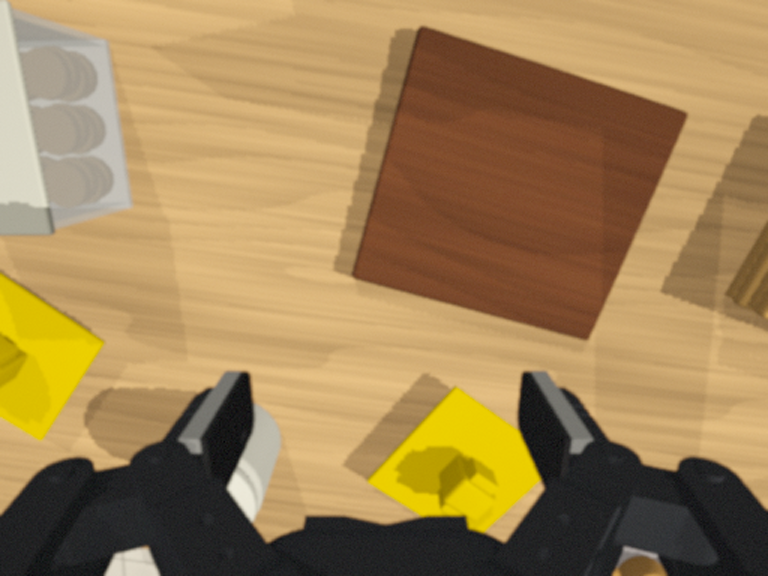

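```bash
sed -i 's/M\[:, 420:\]=0; M\[225:\]=0/M[:,462:]=0; M[232:]=0; M[:,:140]=0/' board.py; python3 board.py
```

```text
wb2 [[294.0, 5.0], [244.0, 260.0], [486.0, 324.0], [572.0, 92.0]] [[0.3675, 0.1067, 0.018], [0.5796, 0.0805, 0.018], [0.6087, 0.3116, 0.018], [0.3974, 0.3386, 0.018]] sides [0.2137 0.2329 0.213  0.2339] c [0.4883 0.2094 0.018 ] [ -7.   82.8 172.7 -97.3]
wb3 [[420.0, 27.0], [353.0, 275.0], [586.0, 338.0], [686.0, 113.0]] [[0.3679, 0.1061, 0.018], [0.5796, 0.0797, 0.018], [0.6087, 0.3111, 0.018], [0.3971, 0.3384, 0.018]] sides [0.2134 0.2332 0.2134 0.2342] c [0.4883 0.2088 0.018 ] [ -7.1  82.8 172.6 -97.2]
[0.3671 0.1061 0.0155] 0.0004
[0.5806 0.0796 0.0147] 0.0001
[0.6096 0.3123 0.0157] 0.0
[0.3971 0.339  0.0171] 0.0003
```

View pics/mb_wb3.png

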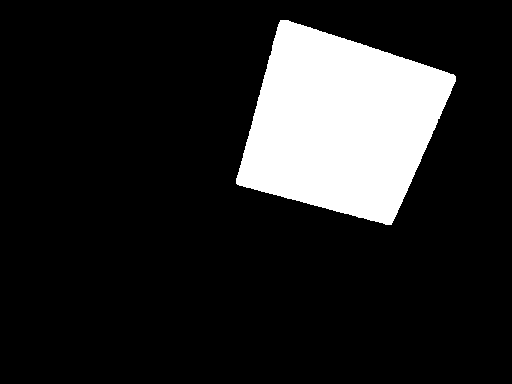

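Emit:
servo_tool --increments '[{"claw": 0, "x": 0, "y": -1, "z": 0, "ax": 0, "ay": 0, "az": 0}, {"claw": 0, "x": 0, "y": -1, "z": 0, "ax": 0, "ay": 0, "az": 0}, {"claw": 0, "x": 0, "y": -1, "z": 0, "ax": 0, "ay": 0, "az": 0}, {"claw": 0, "x": 0, "y": -1, "z": 0, "ax": 0, "ay": 0, "az": 0}, {"claw": 0, "x": 0, "y": -1, "z": 0, "ax": 0, "ay": 0, "az": 0}]'

```text
clock: 2.8
tcp_pos: [0.5339, -0.0187, 0.2985]
orientation: [0.0, -0.076, 0.997, 0.0]
wrist_force: [0.1, -0.2, 0.4]
finger_gap: 0.0853
```

Emit:
servo_tool --increments '[{"claw": 0, "x": 0, "y": -1, "z": 0, "ax": 0, "ay": 0, "az": 0}, {"claw": 0, "x": 0, "y": -1, "z": 0, "ax": 0, "ay": 0, "az": 0}, {"claw": 0, "x": 0, "y": -1, "z": 0, "ax": 0, "ay": 0, "az": 0}, {"claw": 0, "x": 0, "y": -1, "z": 0, "ax": 0, "ay": 0, "az": 0}, {"claw": 0, "x": 0, "y": 0, "z": 0, "ax": 0, "ay": 0, "az": 0}]'

```text
clock: 3.3
tcp_pos: [0.5344, -0.1205, 0.2981]
orientation: [0.0, -0.074, 0.997, -0.0]
wrist_force: [0.6, 0.1, 0.3]
finger_gap: 0.0851
```

```bash
python3 snap.py wl1
```

```text
3.3 [ 0.53439767 -0.12050466  0.29810917] [ 4.51045821e-05 -7.40492393e-02  9.97254580e-01 -1.00107399e-04] 0.03860178854904342
```

View pics/wl1.png

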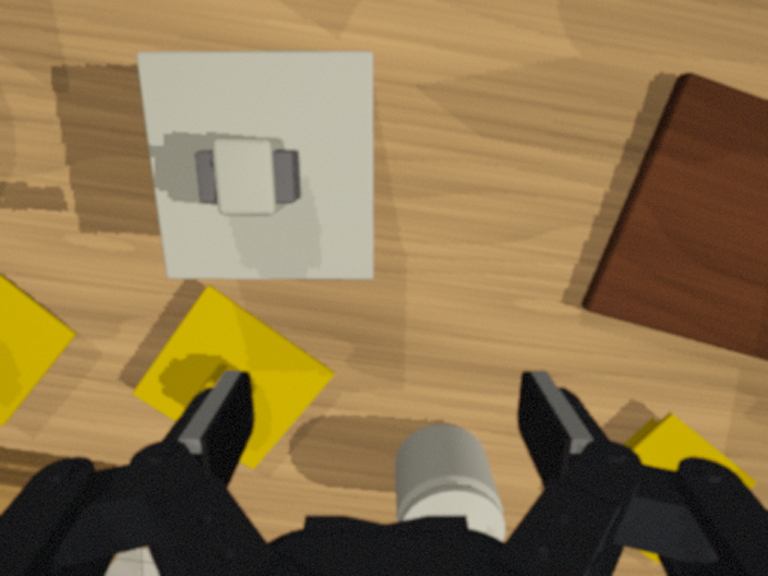

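The board's top is centred at (0.4885,0.209), z ≈ 0.016 against 0.018 expected. The lid corners are at 1.5x (138,53), (373,52), (373,278), (168,278), with the grip block at (245,177). Taking a second lid view.

Emit:
servo_tool --increments '[{"claw": 0, "x": 0, "y": -1, "z": 0, "ax": 0, "ay": 0, "az": 0}, {"claw": 0, "x": 0, "y": -1, "z": 0, "ax": 0, "ay": 0, "az": 0}, {"claw": 0, "x": 0, "y": -1, "z": 0, "ax": 0, "ay": 0, "az": 0}, {"claw": 0, "x": 0, "y": -0.6, "z": 0, "ax": 0, "ay": 0, "az": 0}, {"claw": 0, "x": 0, "y": 0, "z": 0, "ax": 0, "ay": 0, "az": 0}]'

```text
clock: 3.85
tcp_pos: [0.5343, -0.2098, 0.298]
orientation: [-0.0, -0.074, 0.997, 0.0]
wrist_force: [0.2, 1.0, 0.7]
finger_gap: 0.0856
```

```bash
python3 snap.py wl2
cat > lid.py <<'E'
import pickle
from h import *
qs=[];cc=[];B=[]
for n in("wl1","wl2"):
    c,s,im=pickle.load(open(n+".pkl","rb"));a=im.astype(int)
    M=((a[...,0]-a[...,2]<42)&(a.max(2)>100)).astype(np.uint8)*255
    M[195:]=0
    M=cv2.morphologyEx(cv2.morphologyEx(M,cv2.MORPH_CLOSE,np.ones((3,3))),cv2.MORPH_OPEN,np.ones((5,5)))
    n_,l,st,ce=cv2.connectedComponentsWithStats(M);k=1+np.argmax(st[1:,4]);M=((l==k)*255).astype(np.uint8)
    q=quad(M);w=np.array([onz(c,x,.116) for x in q]);k=w-w.mean(0);o=np.argsort(np.arctan2(k[:,1],k[:,0]));q=q[o];w=w[o]
    qs.append(q);cc.append(c);e=np.roll(w,-1,0)-w
    print(n,(q*1.5).round(0).tolist(),"sides",np.linalg.norm(e,axis=1).round(4),"c",w.mean(0).round(4),np.degrees(np.arctan2(e[:,1],e[:,0])).round(1))
    # buttons: darker grey, low saturation inside lid quad
    I=np.zeros_like(M);cv2.fillConvexPoly(I,q.astype(np.int32),255);I=cv2.erode(I,np.ones((9,9)))
    D=((a[...,0]-a[...,2]<8)&(a.max(2)<135)&(I>0)).astype(np.uint8)*255
    D=cv2.morphologyEx(D,cv2.MORPH_OPEN,np.ones((3,3)))
    n_,l,st,ce=cv2.connectedComponentsWithStats(D)
    b=[(st[i].tolist(),(ce[i]*1.5).round(1).tolist()) for i in range(1,n_) if st[i,4]>25];print("btn",b)
    v=np.hstack([im[:,:,::-1],cv2.cvtColor(M,cv2.COLOR_GRAY2BGR)])[:220]
    v=im[15:200,60:330,::-1].copy();v[D[15:200,60:330]>0]=(0,0,255)
    cv2.imwrite(f"pics/v_{n}.png",cv2.resize(v,None,fx=2.5,fy=2.5,interpolation=cv2.INTER_NEAREST))
for a,b in zip(*qs):
    P,g=tri(cc[0],a,cc[1],b);print(P.round(4),round(g,4))
E
python3 lid.py
```

```text
3.85 [ 0.53432083 -0.2098438   0.29804218] [-7.10581774e-05 -7.43933069e-02  9.97228952e-01  2.17361033e-04] 0.025878080448946756
wl1 [[135.0, 51.0], [167.0, 278.0], [372.0, 278.0], [372.0, 51.0]] sides [0.1451 0.1443 0.1438 0.1454] c [ 0.4892 -0.2105  0.116 ] [   8.4   98.4 -172.   -82.1]
btn [([192, 105, 6, 8, 39], [292.5, 163.3]), ([194, 114, 5, 10, 40], [294.4, 177.3])]
wl2 [[279.0, 73.0], [292.0, 291.0], [496.0, 291.0], [514.0, 76.0]] sides [0.1416 0.1441 0.1402 0.1448] c [ 0.4878 -0.2113  0.116 ] [   8.3   98.5 -171.9  -82.1]
btn [([235, 125, 7, 7, 38], [356.2, 192.6])]
[ 0.4278 -0.2933  0.115 ] 0.0003
[ 0.5712 -0.2732  0.1119] 0.003
[ 0.5495 -0.1289  0.1128] 0.0031
[ 0.4074 -0.1489  0.1129] 0.0004
```

View pics/v_wl2.png

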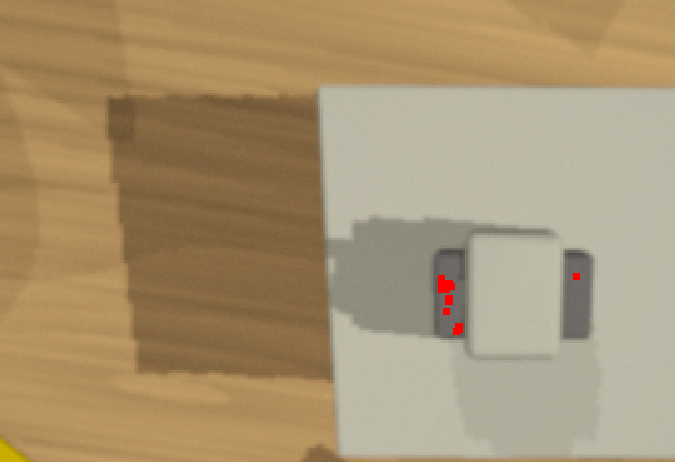

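```bash
sed -i 's/M\[195:\]=0/M[203:]=0/' lid.py; python3 lid.py; python3 - <<'E'
import pickle
from h import *
c,s,im=pickle.load(open("wl2.pkl","rb"))
p=[(60+x/2.5,15+y/2.5) for x,y in((468,233),(560,232),(562,355),(470,357))]
w=np.array([onz(c,x,.158) for x in p]);print(w.round(4),w.mean(0).round(4))
c1,s1,im1=pickle.load(open("wl1.pkl","rb"))
p1=[(x/1.5,y/1.5) for x,y in((214,140),(273,139),(275,214),(220,215))]
print(tri(c,np.mean(p,0),c1,np.mean(p1,0)))
# button outer edges (top of button z=.141+.013)
for x,y in((435,295),(592,295)): print(onz(c,(60+x/2.5,15+y/2.5),.154))
E
```

```text
wl1 [[135.0, 51.0], [167.0, 278.0], [372.0, 278.0], [372.0, 51.0]] sides [0.1451 0.1443 0.1438 0.1454] c [ 0.4892 -0.2105  0.116 ] [   8.4   98.4 -172.   -82.1]
btn [([192, 105, 6, 8, 39], [292.5, 163.3]), ([194, 114, 5, 10, 40], [294.4, 177.3])]
wl2 [[279.0, 73.0], [292.0, 296.0], [496.0, 296.0], [514.0, 76.0]] sides [0.1449 0.144  0.1435 0.1448] c [ 0.4895 -0.2111  0.116 ] [   8.3   98.5 -172.   -82.1]
btn [([235, 125, 7, 7, 38], [356.2, 192.6])]
[ 0.4278 -0.2933  0.115 ] 0.0003
[ 0.572  -0.2723  0.1144] 0.0002
[ 0.551  -0.1288  0.1134] 0.0001
[ 0.4074 -0.1489  0.113 ] 0.0004
[[ 0.4706 -0.2288  0.158 ]
 [ 0.4657 -0.1983  0.158 ]
 [ 0.507  -0.1903  0.158 ]
 [ 0.5124 -0.2222  0.158 ]] [ 0.4889 -0.2099  0.158 ]
(array([ 0.48923511, -0.20976429,  0.15371863]), np.float64(0.0004869233544317628))
[ 0.49331594 -0.23732556  0.154     ]
[ 0.48522689 -0.18317548  0.154     ]
```

Two views agree: lid axis (0.489,-0.2105), yaw ≈ 8.3°, plate top z ≈ 0.114 (0.116 expected), block top ≈ 0.154 (0.158), button faces ≈ 55 mm apart (56). I'll move above it, then go down to TCP z ≈ 0.139.

Emit:
servo_tool --increments '[{"claw": 0, "x": -0.45, "y": 0, "z": -0.7, "ax": 0, "ay": 0, "az": -0.03}, {"claw": 0, "x": -0.45, "y": 0, "z": -0.8, "ax": 0, "ay": 0, "az": 0}, {"claw": 0, "x": -0.45, "y": 0, "z": -0.8, "ax": 0, "ay": 0, "az": 0}, {"claw": 0, "x": -0.45, "y": 0, "z": -0.8, "ax": 0, "ay": 0, "az": 0}, {"claw": 0, "x": 0, "y": 0, "z": -0.4, "ax": 0, "ay": 0, "az": 0}]'

```text
clock: 4.4
tcp_pos: [0.4874, -0.2074, 0.2094]
orientation: [-0.001, -0.073, 0.997, 0.001]
wrist_force: [-0.9, -0.7, -0.5]
finger_gap: 0.0853
```

Emit:
servo_tool --increments '[{"claw": 0, "x": 0, "y": 0, "z": 0, "ax": 0, "ay": 0, "az": 0}, {"claw": 0, "x": 0, "y": 0, "z": 0, "ax": 0, "ay": 0, "az": 0}]'

```text
clock: 4.6
tcp_pos: [0.4899, -0.2093, 0.2116]
orientation: [0.001, -0.073, 0.997, -0.0]
wrist_force: [0.2, -0.2, 0.8]
finger_gap: 0.0852
```

```bash
python3 snap.py wl3
```

```text
4.6 [ 0.48992901 -0.20931759  0.21159171] [ 5.40282521e-04 -7.30967638e-02  9.97324694e-01 -1.60125076e-04] 0.020801372779867055
```

View pics/wl3.png

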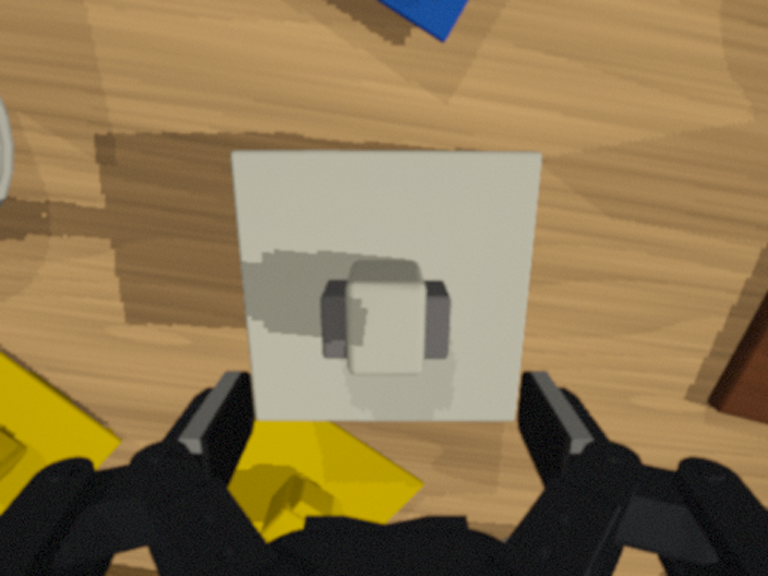

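The lid is centred between the jaws (block centre x ≈ 386, finger midline ≈ 385 at 1.5x) and square to them. Descending.

Emit:
servo_tool --increments '[{"claw": 0, "x": 0, "y": -0.02, "z": -0.6, "ax": 0, "ay": 0, "az": 0}, {"claw": 0, "x": 0, "y": -0.02, "z": -0.6, "ax": 0, "ay": 0, "az": 0}, {"claw": 0, "x": 0, "y": 0, "z": -0.6, "ax": 0, "ay": 0, "az": 0}, {"claw": 0, "x": 0, "y": 0, "z": -0.6, "ax": 0, "ay": 0, "az": 0}, {"claw": 0, "x": 0, "y": 0, "z": -0.45, "ax": 0, "ay": 0, "az": 0}]'

```text
clock: 5.15
tcp_pos: [0.4899, -0.2109, 0.1396]
orientation: [0.001, -0.073, 0.997, -0.0]
wrist_force: [0.1, -0.0, 0.8]
finger_gap: 0.0854
```

Emit:
servo_tool --increments '[{"claw": 0, "x": 0, "y": 0, "z": 0, "ax": 0, "ay": 0, "az": 0}, {"claw": 0, "x": 0, "y": 0, "z": 0, "ax": 0, "ay": 0, "az": 0}]'

```text
clock: 5.35
tcp_pos: [0.4895, -0.2109, 0.1401]
orientation: [0.0, -0.073, 0.997, -0.0]
wrist_force: [0.0, -0.7, -0.9]
finger_gap: 0.0853
```

```bash
python3 snap.py wl4
```

```text
5.35 [ 0.48951625 -0.21089457  0.14011917] [ 2.73994970e-04 -7.26802450e-02  9.97355250e-01 -1.13292102e-04] 0.009740373568610634
```

View pics/wl4.png

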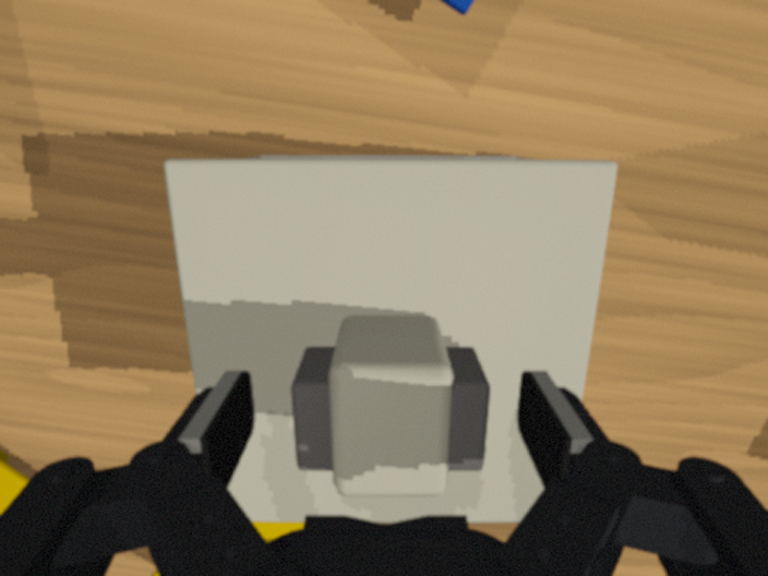

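The jaws straddle the block, buttons at 1.5x 294–488 with midline 391 against finger midline 385. I'll nudge +1 mm in y and close.

Emit:
servo_tool --increments '[{"claw": 0.25, "x": 0, "y": 0.05, "z": -0.02, "ax": 0, "ay": 0, "az": 0}, {"claw": 0.4, "x": 0, "y": 0, "z": 0, "ax": 0, "ay": 0, "az": 0}, {"claw": 0.7, "x": 0, "y": 0, "z": 0, "ax": 0, "ay": 0, "az": 0}, {"claw": 0.7, "x": 0, "y": 0, "z": 0, "ax": 0, "ay": 0, "az": 0}, {"claw": 0.7, "x": 0, "y": 0, "z": 0, "ax": 0, "ay": 0, "az": 0}]' --newtons 35

```text
clock: 5.9
tcp_pos: [0.4896, -0.2096, 0.1407]
orientation: [0.001, -0.073, 0.997, -0.0]
wrist_force: [-1.2, 1.3, 9.6]
finger_gap: 0.0354
```

Emit:
servo_tool --increments '[{"claw": 0.7, "x": 0, "y": 0, "z": 0, "ax": 0, "ay": 0, "az": 0}, {"claw": 0.7, "x": 0, "y": 0, "z": 0, "ax": 0, "ay": 0, "az": 0}, {"claw": 0.7, "x": 0, "y": 0, "z": 0, "ax": 0, "ay": 0, "az": 0}]'

```text
clock: 6.2
tcp_pos: [0.4896, -0.2096, 0.1408]
orientation: [0.001, -0.073, 0.997, -0.0]
wrist_force: [-1.5, 1.3, 9.5]
finger_gap: 0.0353
```

```bash
python3 snap.py wl5
```

```text
6.2 [ 0.48959537 -0.20960036  0.14075093] [ 1.03068134e-03 -7.26045282e-02  9.97360182e-01 -4.33230745e-04] 0.0007969895881166263
```

View pics/wl5.png

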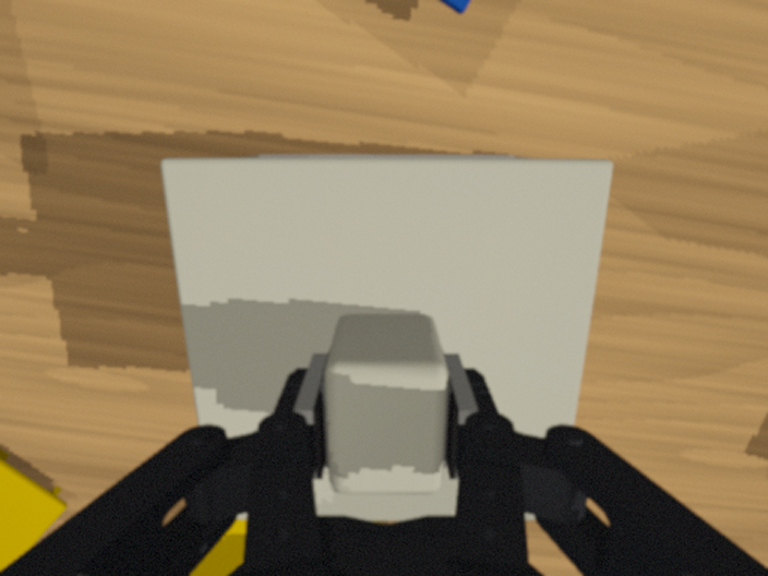

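The gap is 35 mm, so both buttons are pressed well past 7 mm (that would be 42 mm). Lifting a little and checking that the box stays.

Emit:
servo_tool --increments '[{"claw": 0.7, "x": 0, "y": 0, "z": 0.1, "ax": 0, "ay": 0, "az": 0}, {"claw": 0.7, "x": 0, "y": 0, "z": 0.1, "ax": 0, "ay": 0, "az": 0}, {"claw": 0.7, "x": 0, "y": 0, "z": 0.1, "ax": 0, "ay": 0, "az": 0}, {"claw": 0.7, "x": 0, "y": 0, "z": 0.1, "ax": 0, "ay": 0, "az": 0}, {"claw": 0.7, "x": 0, "y": 0, "z": 0, "ax": 0, "ay": 0, "az": 0}]'

```text
clock: 6.75
tcp_pos: [0.4891, -0.2096, 0.1492]
orientation: [0.0, -0.073, 0.997, 0.0]
wrist_force: [0.2, -0.2, -3.1]
finger_gap: 0.0347
```

```bash
python3 - <<'E'
from workcell import env
import cv2
im=env.read_camera("scene");cv2.imwrite("pics/sc1.png",cv2.resize(im[130:260,130:270,::-1],None,fx=4,fy=4,interpolation=cv2.INTER_CUBIC))
E
```

View pics/sc1.png

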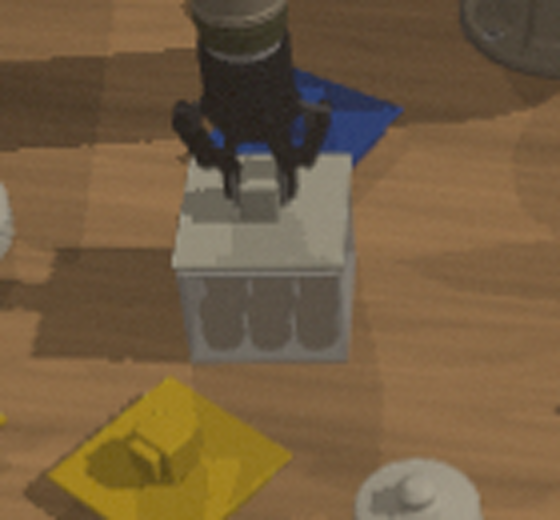

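The load is 3.1 N, which is the 0.3 kg lid alone. In the scene crop the box still stands on the counter, its bottom edge at (270,360). I'll lift clear.

Emit:
servo_tool --increments '[{"claw": 0.7, "x": 0, "y": 0, "z": 0.25, "ax": 0, "ay": 0, "az": 0}, {"claw": 0.7, "x": 0, "y": 0, "z": 0.3, "ax": 0, "ay": 0, "az": 0}, {"claw": 0.7, "x": 0, "y": 0, "z": 0.4, "ax": 0, "ay": 0, "az": 0}, {"claw": 0.7, "x": 0, "y": 0, "z": 0.5, "ax": 0, "ay": 0, "az": 0}, {"claw": 0.7, "x": 0, "y": 0, "z": 0.5, "ax": 0, "ay": 0, "az": 0}]'

```text
clock: 7.3
tcp_pos: [0.4892, -0.2096, 0.1993]
orientation: [0.0, -0.073, 0.997, -0.0]
wrist_force: [-0.2, -1.3, -3.6]
finger_gap: 0.0351
```

Emit:
servo_tool --increments '[{"claw": 0.7, "x": 0, "y": 0, "z": 0.5, "ax": 0, "ay": 0, "az": 0}, {"claw": 0.7, "x": 0, "y": 0.1, "z": 0.3, "ax": 0, "ay": 0, "az": 0}, {"claw": 0.7, "x": 0, "y": 0.2, "z": 0.1, "ax": 0, "ay": 0, "az": 0}, {"claw": 0.7, "x": 0, "y": 0.4, "z": 0, "ax": 0, "ay": 0, "az": -0.1}, {"claw": 0.7, "x": 0, "y": 0.6, "z": 0, "ax": 0, "ay": 0, "az": -0.1}]'

```text
clock: 7.8
tcp_pos: [0.4889, -0.1767, 0.2201]
orientation: [-0.0, -0.058, 0.998, 0.0]
wrist_force: [-0.1, 0.4, -3.8]
finger_gap: 0.0348
```

```bash
python3 - <<'E'
from workcell import env
import cv2
im=env.read_camera("scene");cv2.imwrite("pics/sc2.png",cv2.resize(im[100:260,130:290,::-1],None,fx=3.5,fy=3.5,interpolation=cv2.INTER_CUBIC))
E
```

```text
(no output)
```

View pics/sc2.png

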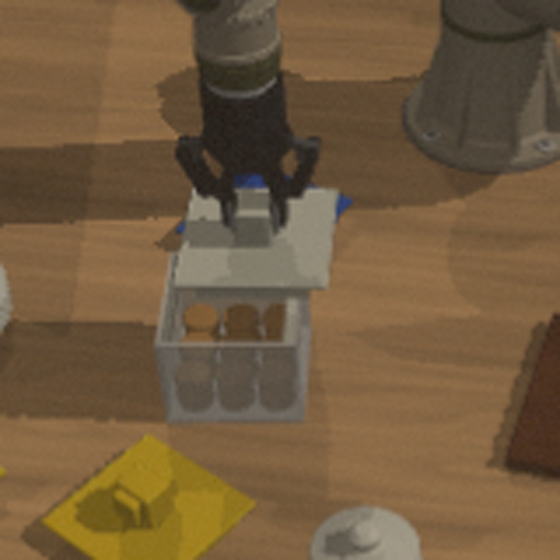

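The lid is free with about 75 mm clearance, and the box is open and standing. Carrying the lid to the board, turning it to match the board's yaw.

Emit:
servo_tool --increments '[{"claw": 0.7, "x": 0, "y": 0.8, "z": 0, "ax": 0, "ay": 0, "az": -0.12}, {"claw": 0.7, "x": 0, "y": 0.9, "z": 0, "ax": 0, "ay": 0, "az": -0.12}, {"claw": 0.7, "x": 0, "y": 0.9, "z": 0, "ax": 0, "ay": 0, "az": -0.12}, {"claw": 0.7, "x": 0, "y": 0.9, "z": 0, "ax": 0, "ay": 0, "az": -0.12}, {"claw": 0.7, "x": 0, "y": 0.9, "z": 0, "ax": 0, "ay": 0, "az": -0.12}]'

```text
clock: 8.35
tcp_pos: [0.4886, -0.0658, 0.22]
orientation: [-0.0, -0.017, 1.0, 0.0]
wrist_force: [-0.1, 0.5, -2.4]
finger_gap: 0.0345
```

Emit:
servo_tool --increments '[{"claw": 0.7, "x": 0, "y": 0.9, "z": 0, "ax": 0, "ay": 0, "az": -0.12}, {"claw": 0.7, "x": 0, "y": 0.9, "z": 0, "ax": 0, "ay": 0, "az": -0.12}, {"claw": 0.7, "x": 0, "y": 0.9, "z": 0, "ax": 0, "ay": 0, "az": -0.12}, {"claw": 0.7, "x": 0, "y": 0.9, "z": 0, "ax": 0, "ay": 0, "az": -0.12}, {"claw": 0.7, "x": 0, "y": 0.9, "z": 0, "ax": 0, "ay": 0, "az": -0.12}]'

```text
clock: 8.85
tcp_pos: [0.4885, 0.0466, 0.22]
orientation: [-0.0, 0.025, 1.0, 0.0]
wrist_force: [0.0, 0.0, -4.7]
finger_gap: 0.0348
```

Emit:
servo_tool --increments '[{"claw": 0.7, "x": 0, "y": 0.9, "z": 0, "ax": 0, "ay": 0, "az": -0.12}, {"claw": 0.7, "x": 0, "y": 0.9, "z": 0, "ax": 0, "ay": 0, "az": -0.12}, {"claw": 0.7, "x": 0, "y": 0.9, "z": 0, "ax": 0, "ay": 0, "az": -0.12}, {"claw": 0.7, "x": 0, "y": 0.9, "z": 0, "ax": 0, "ay": 0, "az": -0.12}, {"claw": 0.7, "x": 0, "y": 0.8, "z": 0, "ax": 0, "ay": 0, "az": -0.06}]'

```text
clock: 9.35
tcp_pos: [0.4885, 0.1568, 0.22]
orientation: [-0.0, 0.063, 0.998, 0.0]
wrist_force: [1.2, -0.6, -3.5]
finger_gap: 0.0351
```

Emit:
servo_tool --increments '[{"claw": 0.7, "x": 0, "y": 0.6, "z": 0, "ax": 0, "ay": 0, "az": 0}, {"claw": 0.7, "x": 0, "y": 0.5, "z": 0, "ax": 0, "ay": 0, "az": 0}, {"claw": 0.7, "x": 0, "y": 0.2, "z": 0, "ax": 0, "ay": 0, "az": 0}, {"claw": 0.7, "x": 0, "y": 0, "z": 0, "ax": 0, "ay": 0, "az": 0}, {"claw": 0.7, "x": 0, "y": 0, "z": 0, "ax": 0, "ay": 0, "az": 0}]'

```text
clock: 9.85
tcp_pos: [0.489, 0.1876, 0.2202]
orientation: [-0.0, 0.063, 0.998, -0.0]
wrist_force: [0.6, -0.4, -3.8]
finger_gap: 0.035
```

```bash
python3 snap.py wp1
```

```text
9.85 [0.48899011 0.18759079 0.22024943] [-9.03898511e-05  6.28415269e-02  9.98023496e-01 -1.90249387e-04] 0.0015691955567543533
```

View pics/wp1.png

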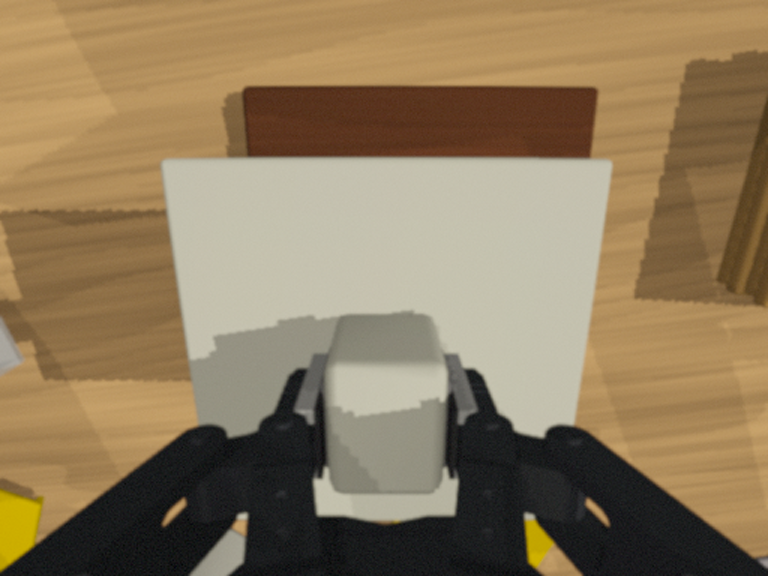

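The lid is held level and square to the board (board's near edge at 1.5x (247..597,88)). 21 mm remain in y. Moving over and descending to about 6 mm above contact.

Emit:
servo_tool --increments '[{"claw": 0.7, "x": 0, "y": 0.43, "z": -0.5, "ax": 0, "ay": 0, "az": 0}, {"claw": 0.7, "x": 0, "y": 0.43, "z": -0.8, "ax": 0, "ay": 0, "az": 0}, {"claw": 0.7, "x": 0, "y": 0, "z": -0.9, "ax": 0, "ay": 0, "az": 0}, {"claw": 0.7, "x": 0, "y": 0, "z": -0.9, "ax": 0, "ay": 0, "az": 0}, {"claw": 0.7, "x": 0, "y": 0, "z": -0.8, "ax": 0, "ay": 0, "az": 0}]'

```text
clock: 10.4
tcp_pos: [0.4884, 0.2096, 0.1208]
orientation: [-0.001, 0.063, 0.998, -0.0]
wrist_force: [-0.9, -0.3, -3.7]
finger_gap: 0.0348
```

Emit:
servo_tool --increments '[{"claw": 0.7, "x": 0, "y": 0, "z": -0.6, "ax": 0, "ay": 0, "az": 0}, {"claw": 0.7, "x": 0, "y": 0, "z": -0.5, "ax": 0, "ay": 0, "az": 0}, {"claw": 0.7, "x": 0, "y": 0, "z": -0.4, "ax": 0, "ay": 0, "az": 0}, {"claw": 0.7, "x": 0, "y": 0, "z": -0.3, "ax": 0, "ay": 0, "az": 0}, {"claw": 0.7, "x": 0, "y": 0, "z": 0, "ax": 0, "ay": 0, "az": 0}]'

```text
clock: 10.9
tcp_pos: [0.4885, 0.2094, 0.0768]
orientation: [-0.001, 0.063, 0.998, -0.0]
wrist_force: [-0.7, 0.5, -2.7]
finger_gap: 0.035
```

```bash
python3 snap.py wp2
```

```text
10.9 [0.4884586  0.2093776  0.07684303] [-7.29894177e-04  6.27967083e-02  9.98026056e-01 -1.79363516e-04] 0.021856333809006808
```

View pics/wp2.png

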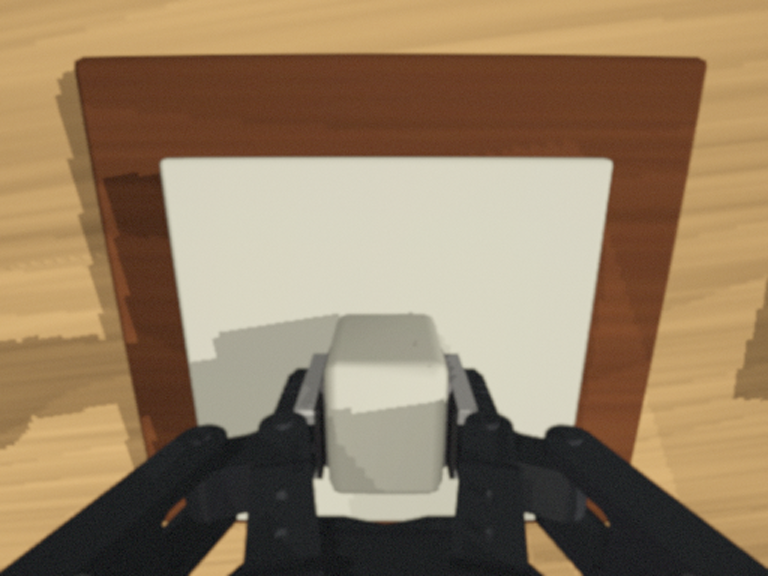

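The lid hovers over the board's middle; at row 157 the margins are 65 px left and 80 px right, so it sits about 2–3 mm toward -y. Nudging +2 mm and creeping down, watching force.

Emit:
servo_tool --increments '[{"claw": 0.7, "x": 0, "y": 0.08, "z": -0.06, "ax": 0, "ay": 0, "az": 0}, {"claw": 0.7, "x": 0, "y": 0, "z": -0.06, "ax": 0, "ay": 0, "az": 0}, {"claw": 0.7, "x": 0, "y": 0, "z": -0.05, "ax": 0, "ay": 0, "az": 0}, {"claw": 0.7, "x": 0, "y": 0, "z": -0.05, "ax": 0, "ay": 0, "az": 0}, {"claw": 0.7, "x": 0, "y": 0, "z": 0, "ax": 0, "ay": 0, "az": 0}]'

```text
clock: 11.45
tcp_pos: [0.4889, 0.2115, 0.0722]
orientation: [-0.0, 0.063, 0.998, 0.0]
wrist_force: [0.1, -0.5, -3.0]
finger_gap: 0.0356
```

Emit:
servo_tool --increments '[{"claw": 0.7, "x": 0, "y": 0, "z": -0.04, "ax": 0, "ay": 0, "az": 0}, {"claw": 0.7, "x": 0, "y": 0, "z": -0.03, "ax": 0, "ay": 0, "az": 0}, {"claw": 0.7, "x": 0, "y": 0, "z": 0, "ax": 0, "ay": 0, "az": 0}]'

```text
clock: 11.75
tcp_pos: [0.4889, 0.2115, 0.0705]
orientation: [-0.0, 0.063, 0.998, 0.0]
wrist_force: [-0.1, 0.1, -3.6]
finger_gap: 0.0346
```

Emit:
servo_tool --increments '[{"claw": 0.7, "x": 0, "y": 0, "z": -0.03, "ax": 0, "ay": 0, "az": 0}, {"claw": 0.7, "x": 0, "y": 0, "z": -0.03, "ax": 0, "ay": 0, "az": 0}, {"claw": 0.7, "x": 0, "y": 0, "z": 0, "ax": 0, "ay": 0, "az": 0}]'

```text
clock: 12.05
tcp_pos: [0.4891, 0.2115, 0.069]
orientation: [0.0, 0.063, 0.998, 0.0]
wrist_force: [0.0, -0.2, -3.3]
finger_gap: 0.0346
```

Emit:
servo_tool --increments '[{"claw": 0.7, "x": 0, "y": 0, "z": -0.03, "ax": 0, "ay": 0, "az": 0}, {"claw": 0.7, "x": 0, "y": 0, "z": 0, "ax": 0, "ay": 0, "az": 0}]'

```text
clock: 12.25
tcp_pos: [0.4891, 0.2116, 0.0689]
orientation: [0.0, 0.063, 0.998, 0.0]
wrist_force: [-1.5, -0.6, 2.9]
finger_gap: 0.0349
```

Contact: the force went from -3.3 to +2.9 N, so the lid rests on the board at TCP z 0.069, as expected for an 18 mm board. Easing the grip and opening in steps.

Emit:
servo_tool --increments '[{"claw": 0.7, "x": 0, "y": 0, "z": 0, "ax": 0, "ay": 0, "az": 0}, {"claw": 0.55, "x": 0, "y": 0, "z": 0, "ax": 0, "ay": 0, "az": 0}, {"claw": 0.5, "x": 0, "y": 0, "z": 0, "ax": 0, "ay": 0, "az": 0}, {"claw": 0.45, "x": 0, "y": 0, "z": 0, "ax": 0, "ay": 0, "az": 0}, {"claw": 0.4, "x": 0, "y": 0, "z": 0, "ax": 0, "ay": 0, "az": 0}]' --newtons 20

```text
clock: 12.75
tcp_pos: [0.4889, 0.2115, 0.068]
orientation: [-0.0, 0.063, 0.998, -0.0]
wrist_force: [0.3, -0.3, -2.8]
finger_gap: 0.051
```

Emit:
servo_tool --increments '[{"claw": 0.35, "x": 0, "y": 0, "z": 0, "ax": 0, "ay": 0, "az": 0}, {"claw": 0.25, "x": 0, "y": 0, "z": 0, "ax": 0, "ay": 0, "az": 0}, {"claw": 0, "x": 0, "y": 0, "z": 0, "ax": 0, "ay": 0, "az": 0}, {"claw": 0, "x": 0, "y": 0, "z": 0, "ax": 0, "ay": 0, "az": 0}, {"claw": 0, "x": 0, "y": 0, "z": 0, "ax": 0, "ay": 0, "az": 0}]'

```text
clock: 13.25
tcp_pos: [0.4893, 0.2116, 0.0686]
orientation: [0.0, 0.063, 0.998, 0.0]
wrist_force: [-0.1, -0.0, -0.3]
finger_gap: 0.0855
```

```bash
python3 snap.py wp3
```

```text
13.25 [0.48928803 0.21160258 0.0686119 ] [3.26827751e-04 6.27264737e-02 9.98030688e-01 1.67162303e-04] 0.0013200937338425833
```

View pics/wp3.png

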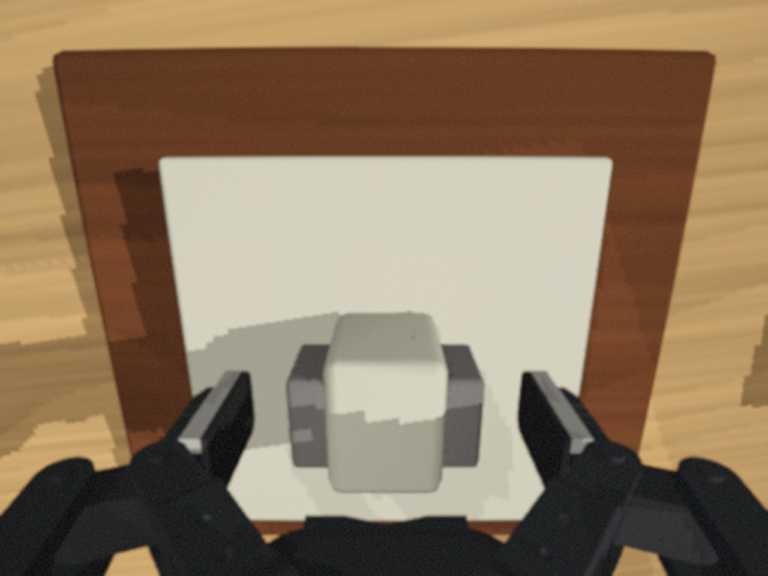

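The fingers are open and clear of the buttons (289–481), and the lid is flat with even margins. Retreating straight up.

Emit:
servo_tool --increments '[{"claw": 0, "x": 0, "y": 0, "z": 0.3, "ax": 0, "ay": 0, "az": 0}, {"claw": 0, "x": 0, "y": 0, "z": 0.5, "ax": 0, "ay": 0, "az": 0}, {"claw": 0, "x": 0, "y": 0, "z": 0.8, "ax": 0, "ay": 0, "az": 0}, {"claw": 0, "x": 0, "y": 0, "z": 1, "ax": 0, "ay": 0, "az": 0}, {"claw": 0, "x": 0, "y": 0, "z": 1, "ax": 0, "ay": 0, "az": 0}]'

```text
clock: 13.8
tcp_pos: [0.4891, 0.2115, 0.1603]
orientation: [0.0, 0.063, 0.998, 0.0]
wrist_force: [0.3, -0.1, -0.1]
finger_gap: 0.0855
```

Emit:
servo_tool --increments '[{"claw": 0, "x": 0, "y": 0, "z": 1, "ax": 0, "ay": 0, "az": 0}, {"claw": 0, "x": 0, "y": 0, "z": 1, "ax": 0, "ay": 0, "az": 0}, {"claw": 0, "x": 0, "y": 0, "z": 0.8, "ax": 0, "ay": 0, "az": 0}, {"claw": 0, "x": 0, "y": 0, "z": 0.5, "ax": 0, "ay": 0, "az": 0}, {"claw": 0, "x": 0, "y": 0, "z": 0, "ax": 0, "ay": 0, "az": 0}]'

```text
clock: 14.3
tcp_pos: [0.4901, 0.2118, 0.2434]
orientation: [0.002, 0.063, 0.998, 0.001]
wrist_force: [0.2, -0.4, -0.5]
finger_gap: 0.0853
```

```bash
python3 snap.py wp4; python3 - <<'E'
from workcell import env
from h import *
import pickle
for n in("scene","top"):
    im=env.read_camera(n);cv2.imwrite(f"pics/{n}9.png",cv2.resize(im[:,:,::-1],None,fx=1.5,fy=1.5,interpolation=cv2.INTER_CUBIC))
    if n=="top":
        d=cv2.absdiff(im[:,:,::-1],cv2.imread("pics/top0_raw.png")).max(2); cv2.imwrite("pics/diff.png",cv2.resize(d*3,None,fx=1.5,fy=1.5))
c,s,im=pickle.load(open("wp4.pkl","rb"));a=im.astype(int)
M=((a[...,0]-a[...,2]<42)&(a.max(2)>100)).astype(np.uint8)*255
n_,l,st,ce=cv2.connectedComponentsWithStats(M);k=1+np.argmax(st[1:,4]);M=cv2.morphologyEx(((l==k)*255).astype(np.uint8),cv2.MORPH_CLOSE,np.ones((5,5)))
q=quad(M);w=np.array([onz(c,x,.044) for x in q]);print((q*1.5).round(0).tolist(),w.round(4).tolist(),w.mean(0),np.linalg.norm(w-np.roll(w,1,0),axis=1))
E
```

```text
14.3 [0.49011903 0.21182827 0.24339584] [2.11714204e-03 6.26927665e-02 9.98030355e-01 7.38709588e-04] 0.025639671062081187
[[492.0, 142.0], [479.0, 340.0], [289.0, 340.0], [276.0, 142.0]] [[0.4248, 0.2917, 0.044], [0.5703, 0.2735, 0.044], [0.5517, 0.1282, 0.044], [0.4064, 0.1467, 0.044]] [0.48828866 0.21001705 0.044     ] [0.146086   0.14658424 0.14652547 0.14646895]
```

View pics/wp4.png

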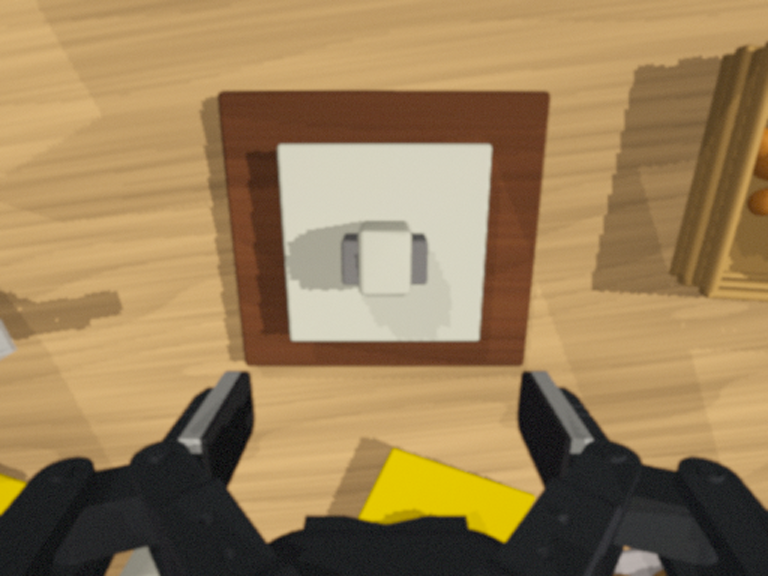

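View pics/scene9.png

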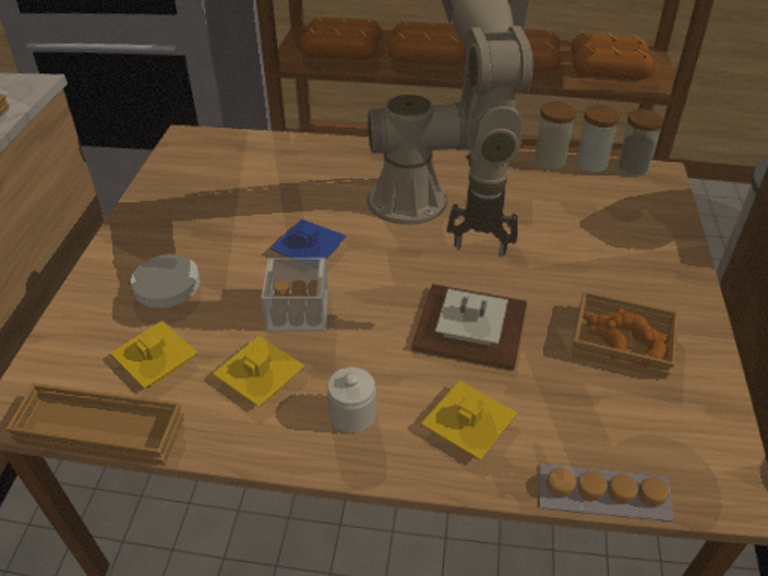

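View pics/top9.png

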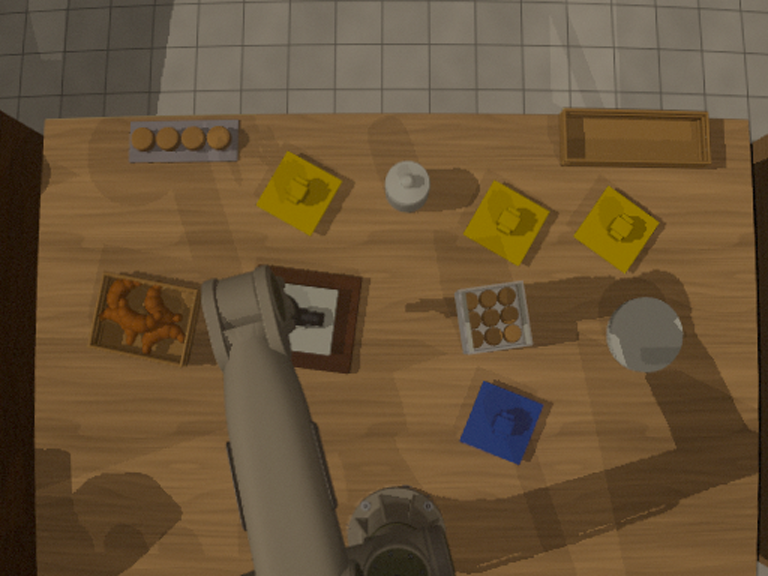

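The lid is centred at (0.488,0.210) against the board's (0.4885,0.209), upright and flat. The open box stands where it was (top (495,317)), and the other things are at their starting pixels. Handing in.

```bash
python3 -c "
from workcell import env
print(env.hand_in()); print(env.get_state()['clock'])"
```

```text
the job is handed in; nothing more can be done
None
the job is handed in; nothing more can be done
```

The biscuit box is open and its lid lies right way up and flat on the middle of the dark board. I handed in shortly after 14.4 s of the 40 s; no verdict was reported.

- **Opening:** I pinched both buttons at 35 N until the finger gap was 35 mm. The lift showed only about 3 N, so the lid came up alone and the box stayed on the counter.
- **Setting down:** I lowered the lid until the wrist force showed contact at the expected height. I then opened the fingers in steps and backed straight up.
- **Last checks:** The lid is centred at (0.488, 0.210) m and the board at (0.4885, 0.209) m, about 1 mm apart. By eye, the box and the other things are at their starting pixels in the scene and top pictures. The gripper is clear of everything.
- **Disagreements:**
  - Measured heights came out 2–4 mm below the given ones.
  - The board measured about 3% small.
  - The gap read 35 mm where 38 mm was expected with the buttons fully in.
  - The first coarse masks from the scene and top cameras were off by up to about 1 cm, so I used the wrist camera instead.
  - The first three move calls were refused because their rows lacked keys; the arm did not move on them.

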